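# Fit the square-footed spot lamp and latch it

## Robot

A 6-joint arm with a two-finger parallel gripper is mounted at the origin on the work surface. World frame = base frame: x ahead of the robot, y to its left, z up, the work surface at z = 0. Lengths are in mm, angles in rad, forces in N, time in s.
With the tool pointing down it reaches from about 400 to 925 mm from the base axis. Payload 12.5 kg.
Tool frame: the origin (TCP) lies on the mounting face of the last link; the fingertips stand 190 mm ahead of it and the grasp point (between the pads) lies 171 mm ahead of it; z points along the fingers, y is the line along which they close (so a half turn about z gives the same grasp; the last joint's range is limited). The gripper opens to 95 mm and grips with 3 to 60 N. Pads are 20 mm wide; open, the fingers measure 119 mm over their backs; the gripper's body (75 mm by 180 mm) begins 59 mm behind the grasp point.
Start: joints at [-1.306, 0.491, 1.559, -0, 1.092, -0.106], TCP at [226.495, -582.516, 404.761] pointing down, gripper open.
Joint ranges: [-3.1, 3.1], [-0.84, 2.19], [0.05, 2.79], [-1.13, 4.28], [0.06, 2.93], [-2.69, 2.69]. Speed limits (rad/s): [2.22, 2.22, 2.79, 3.14, 3.14, 3.14].

## Interface

Orientations are given as [roll, pitch, yaw] about the fixed x, y, z axes, in that order (R = Rz(yaw) Ry(pitch) Rx(roll)).
In Python, from cell import env gives the robot as it stands.
- The arm moves only by the tool carry_out, never from a script. Its argument "series" is a list of rows, each a list of 5 numbers: the shift along the tool's x, y, z in m, then the turn about the tool's z in degrees, then the opening, from 0 (shut) to 1 (fully open). A call has 1 to 20 rows; each row is the pose to reach, as a shift and turn from the pose commanded when the call began, along the tool's axes at that moment; what a row does not reach only later rows make up. A row lasts 1/8 s, in which the tool goes at most 62.5 mm and 10.7 degrees, less where a joint would pass 70% of its speed; a pose out of reach is approached as far as the arm can. A call with a gripper value outside its range is refused whole. The fingers move at their own pace and stop on an object; the grip force is fixed at half the most. Time passes only in rows, so rows that repeat a pose let the fingers close. It gives the time, the measured TCP pose, the force, the opening and the grip force at its end, in the units of the state.
- env.state(): the state, without advancing time (a new reading comes with each control period).
- env.read_camera(name): name is "scene" or "top" or "wrist"; returns (picture, depth): 480x640x3 uint8, red, green, blue; 480x640 float32, mm along the optical axis (not along the pixel's ray), 0 where there is no reading.
- env.get_calibration(name): a dict with "intrinsics" (3x3 intrinsics, pixels), "D" ([k1, k2, p1, p2, k3] as OpenCV has them; the pictures are not rectified), "cam_to_world" (4x4, takes a point from camera to world coordinates); the wrist camera has in their place "T_tool_cam" (4x4, takes a point from camera to tool coordinates, whose origin is the TCP and whose axes are the flange's). Camera axes: x right, y up, looking along -z (the intrinsics and any distortion apply to the point x, -y, -z); pixel columns grow to the right and rows downward; lengths in mm; the calibration is good to about 2 mm. A picture is of the moment at which its call begins: read the wrist's pose just before it. get_calibration takes no time and is no camera call.
- env.job_done(): hands the job in; it is judged then, once.
The state is a dict: "t": time; "joints": joint angles; "qvel": joint speeds; "tau": joint torques, N m; "eef_pos": TCP position; "tcp_rot": TCP orientation; "ft_force": force on the tool from outside, world axes, zero at the start; "moment": the same for the moment, N m; "opening": opening from 0.0 (shut) to 1.0 (fully open); "grip_force": force on a finger pad.
Only numpy, scipy, OpenCV 4.12 (cv2) and the standard library are available. Lean on these libraries where they do the work, as an engineer would, in place of code of your own. Each camera call takes 0.05 s, during which the arm holds its last target. There are 200 camera calls.

## Task

Three spot lamps hang by their wire loops on the hooks of the grey stand: lift the one with the square foot up and off its hook, stand it fully home in the square seat of the white light housing without dropping it, and let go. Then turn the housing's latch clockwise by its black bar grip until it clicks past its detent, so that the steel tongue lies over the lamp's foot. Leave the other two lamps hanging, and do not shift the spray can, the tape roll or the screwdriver.

Things in the scene. Friction and masses are not known exactly. Their poses are not given: they have to be found in the camera images.
- lamp: The spot lamp to fit, 139 mm tall, 0.3 kg, on any of the three hooks. Origin: on the hook arm's axis while it hangs; z up, -x towards the hook's tip. Steel wire loop in the y-z plane: wire 6 mm, inverted V top, 31 mm wide outside, 19 mm inside, from z=+11 to -28 mm. Below: neck block (z=-28 to -64), ribbed aluminium cylinder 38 mm in diameter (to z=-112), square foot (to z=-128).
- lamp_neck (a point): Centre of the lamp's white neck block, the place to grip, 46 mm below the lamp's origin; axes as the lamp's. The block is 24 mm (x) by 36 mm (y) by 36 mm high.
- lamp_foot (a point): Centre of the underside of the lamp's white square foot, 128 mm below the lamp's origin; axes as the lamp's. The foot is 64 x 64 mm, 16 mm thick, sides along x and y; its lower 8 mm taper to 54 x 54 mm at the underside.
- round_lamp: Another hanging lamp, the same but with a round foot 70 mm in diameter; origin and axes as for lamp. Leave it hanging.
- bell_lamp: Another hanging lamp, the same loop and neck but a bell-shaped aluminium body widening from 36 to 72 mm in diameter below z=-64 mm; origin and axes as for lamp. Leave it hanging.
- stand: Fixed grey steel stand, origin on the table under the middle hook. Base 130 (x) by 280 (y) by 12 mm; an open frame of two end posts and a top rail, 280 mm wide, at x=+50 to +70 mm, top at z=248 mm. Three round hook arms, 8 mm thick, at y=-100, 0 and +100 mm, axes at z=240 mm, point to the stand's -x.
- hook_tip (a point): End of the middle hook arm, on its axis, at the stand's x=-44 mm, z=249 mm; axes as the stand's. Each arm is level from x=+50 to -36 mm, then turns up to this end; the end's top is 13 mm above the level arm's axis. A lamp raised 16 mm clears it (its neck block is then still 8 mm below the arm) and slides off towards -x.
- housing: Fixed white ceiling-light housing lying on its face, 180 (x) by 240 (y) by 30 mm high, origin at the centre of its underside, z up.
- seat (a point): Centre of the floor of the square seat on the housing, at the housing's x=0, y=-50 mm, z=30 mm; axes as the housing's. The seat is 68 x 68 mm inside, with aluminium walls 8 mm thick and 12 mm high, sides along x and y; the lamp may stand in it in any of the four ways.
- latch_grip (a point): On the latch's vertical turning axis, at the housing's x=0, y=+50 mm, 100 mm from the seat's centre; the point lies 80 mm above the table, at the height to grip the black bar. The bar is 60 mm long, 14 mm thick, from 59 to 93 mm above the table. The x axis of this point is along the bar and the tongue, towards the tongue's tip; turns with the latch.
- latch_tip (a point): Tip of the latch's steel tongue, 76 mm from the turning axis, 18 mm wide, 7 mm thick, its underside 49.5 mm above the table (the foot of a seated lamp reaches 46 mm). Turns with the latch.
- latch (a joint): Latch angle in rad, growing clockwise seen from above: 0 is fully open (tongue away from the seat), 1.3 is the end stop, with the tongue pointing straight at the seat. A spring detent resists from about 0.45, hardest just before 0.8 (about 0.2 N m), and from there pushes the latch on past 1.1. Starts between 0 and 0.3.
- can: Spray can standing upright, 54 mm in diameter, 165 mm tall, loose; origin at the centre of its underside. Leave alone.
- tape: Roll of tape lying flat, 100 mm in diameter, 42 mm high, loose; origin at the centre of its underside. Leave alone.
- screwdriver: Screwdriver lying on the table along its x axis, 200 mm long, 26 mm thick, loose; origin at the middle of its underside. Leave alone.
There are look-alikes about, which are no part of the job. What is shaped like the lamp but orange or red is not meant.

How it is judged:
By the outcome, as a careful person would: the job done as asked, in the order asked, and still so for the second after the job is handed in, with the robot touching nothing.
It also fails if it takes over 67 s, if anything falls off the work surface, if the arm or the gripper's body presses on something with over 40 N, if the wrist force passes 120 N, or if a joint passes its speed limit or range.

## Working session

There is one attempt and no reset: what is moved stays moved. The work goes in short steps, Python scripts to look and compute and a tool call to move; the robot and the scene stay as the last step left them, time stands still between calls to the robot, and variables do not carry over. Pictures are saved under pics/ and viewed, at most 10 in all, crops included, and the job is handed in when it is done.

Besides the shell and the picture viewer there is one more tool, called after "Emit:" as name(argument=value, ...) on one line, values as JSON. carry_out: Moves the arm, as the interface text tells. Its arguments: {"type":"object","properties":{"series":{"type":"array","items":{"type":"array","items":{"type":"number"}}}},"required":["series"]}

```bash
mkdir -p pics; ls
cat > h.py <<'E'
import numpy as np, cv2
from cell import env
from scipy.spatial.transform import Rotation as R
def grab(n,save=None):
    s=env.state(); c=env.get_calibration(n); p,d=env.read_camera(n)
    if 'cam_to_world' in c: T=np.array(c['cam_to_world'])
    else:
        W=np.eye(4); W[:3,:3]=R.from_euler('xyz',s['tcp_rot']).as_matrix(); W[:3,3]=s['eef_pos']
        T=W@np.array(c['T_tool_cam'])
    K=np.array(c['intrinsics']); D=np.array(c['D'],float)
    if save: cv2.imwrite('pics/'+save,p[:,:,::-1])
    np.savez('last_%s.npz'%n,p=p,d=d,T=T,K=K,D=D)
    return p,d,T,K,D
def load(n):
    f=np.load('last_%s.npz'%n); return [f[k] for k in 'pdTKD']
def rays(uv,T,K,D):
    q=cv2.undistortPoints(np.array(uv,float).reshape(-1,1,2),K,D).reshape(-1,2)
    r=np.c_[q[:,0],-q[:,1],-np.ones(len(q))]
    return T[:3,3], r@T[:3,:3].T
def onplane(uv,z,T,K,D):
    o,r=rays(uv,T,K,D); return o+r*((z-o[2])/r[:,2])[:,None]
def cloud(d,T,K,D):
    v,u=np.mgrid[0:480,0:640]; o,r=rays(np.c_[u.ravel(),v.ravel()],T,K,D)
    P=(o+r*d.ravel()[:,None]).reshape(480,640,3); P[d==0]=np.nan; return P
E
python3 - <<'E'
from h import *
for n in('scene','top','wrist'):
    p,d,T,K,D=grab(n,n+'0.png'); print(n,T.round(2).tolist(),K[0,0],D, (d==0).mean())
print(env.state())
E
```

```text
pics
scene [[0.43, -0.49, 0.76, 1615.58], [0.9, 0.22, -0.37, -445.17], [0.02, 0.85, 0.53, 910.6], [0.0, 0.0, 0.0, 1.0]] 548.6527999735465 [0.02439634 0.         0.         0.         0.        ] 0.025530598958333334
top [[-0.01, 0.98, -0.18, 408.34], [-1.0, -0.01, -0.02, 46.74], [-0.02, 0.18, 0.98, 1072.31], [0.0, 0.0, 0.0, 1.0]] 465.03295432175287 [-0.06998877  0.          0.          0.          0.        ] 0.004134114583333333
wrist [[0.36, 0.9, 0.25, 297.04], [-0.93, 0.35, 0.1, -555.8], [-0.0, -0.27, 0.96, 384.51], [0.0, 0.0, 0.0, 1.0]] 363.32587180056504 [0.01880834 0.         0.         0.         0.        ] 0.0040071614583333335
{'t': 0.15, 'joints': array([-1.30560765e+00,  4.91441644e-01,  1.55931248e+00, -1.60682370e-05,
        1.09170634e+00, -1.05640512e-01]), 'qvel': array([-0.00096376, -0.0027029 , -0.00096655, -0.00095051,  0.00014807,
        0.00058931]), 'tau': array([ 3.78716344e-03, -6.12897921e+01, -2.58276147e+01,  6.93525514e-02,
        4.73462418e-02, -9.12869677e-05]), 'eef_pos': array([ 226.48506501, -582.50303739,  404.28210797]), 'tcp_rot': array([-3.14072818e+00, -7.73319139e-05,  3.70836565e-01]), 'ft_force': array([-1.14601382, -0.30840156, -0.58626467]), 'moment': array([ 0.04159253, -0.03603109,  0.00773987]), 'grip_force': 0.0, 'opening': 1.0010067929566993}
```

View pics/scene0.png

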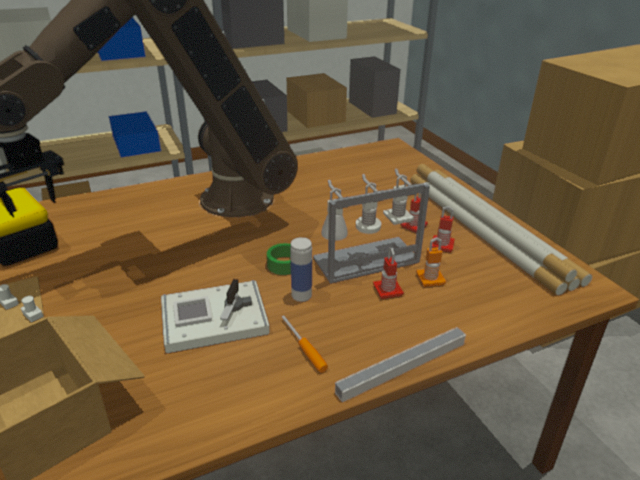

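View pics/top0.png

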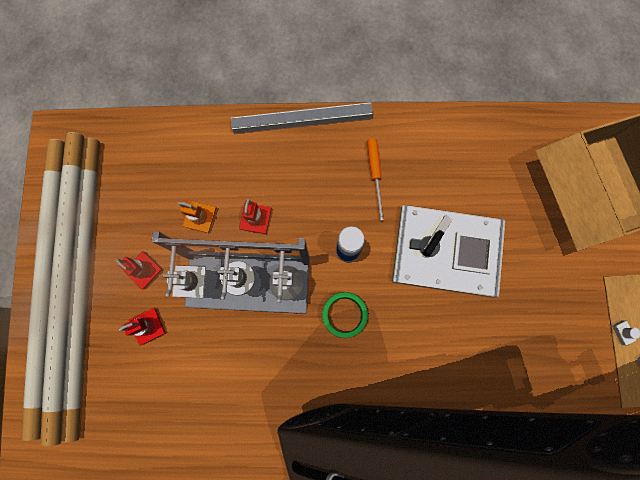

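The scene picture shows the stand at about (370,235), the housing at (215,315), the can at (301,270), the tape at (282,258) and the screwdriver at (305,345).

Candidates in the top view are the hanging lamps at (185,280), (238,278) and (283,280). The red and orange look-alikes at (198,215), (256,215), (138,268) and (145,325) are excluded by colour. The lamp at (185,280) appears to have the square foot. I'll confirm that in one enlarged crop.

Run:
```python
from h import *
p,d,T,K,D=load('top'); s=load('scene')
a=cv2.resize(p[225:325,150:320],None,fx=4.5,fy=4.5,interpolation=cv2.INTER_CUBIC)[:300*2]
b=cv2.resize(s[0][165:285,310:460],None,fx=3,fy=3,interpolation=cv2.INTER_CUBIC)
a=cv2.resize(p[225:325,150:320],(440,259),interpolation=cv2.INTER_CUBIC)
b=cv2.resize(s[0][165:255,310:460],(560,336),interpolation=cv2.INTER_CUBIC)
im=np.zeros((600,560,3),np.uint8); im[:259,:440]=a; im[264:]=b
cv2.imwrite('pics/crop1.png',im[:,:,::-1])
P=cloud(d,T,K,D)
# housing, white & low in right part
hsv=cv2.cvtColor(p,cv2.COLOR_RGB2HSV)
m=((hsv[...,1]<40)&(hsv[...,2]>150)&(P[...,2]>15)&(P[...,2]<45)).astype(np.uint8); m[:,:380]=0;m[:,520:]=0
c=max(cv2.findContours(m,0,2)[0],key=cv2.contourArea)
print('housing z',np.nanmedian(P[m>0][:,2]))
box=cv2.minAreaRect(onplane(c,30,T,K,D)[:,:2].astype(np.float32)); print('housing',box)
# seat walls
Z=P[...,2]
print('seat z med',np.nanmedian(Z[240:265,462:485]))
# heights>35 in housing region
for lo,hi in((36,46),(46,62),(80,100)):
    mm=(Z>lo)&(Z<hi); mm[:,:395]=0;mm[:,510:]=0;mm[:200]=0;mm[300:]=0
    q=P[mm]; print(lo,hi,len(q),q.mean(0).round(1), cv2.minAreaRect(q[:,:2].astype(np.float32)) if len(q)>4 else '')
# stand top rail
for lo,hi in((225,262),):
    mm=(Z>lo)&(Z<hi); mm[:,:140]=0; mm[:,320:]=0; mm[:220]=0; mm[320:]=0
    q=P[mm]; print('rail/hooks',len(q),q.mean(0).round(1)); 
    u=np.argwhere(mm); 
    x=q[:,0]; r=q[x>np.percentile(x,45)]; print(x.min(),x.max(),q[:,1].min(),q[:,1].max())
np.save('topP.npy',P)
```

```text
housing z 30.20817300012766
housing ((568.5771484375, -238.28836059570312), (219.0862274169922, 178.87313842773438), 80.89573669433594)
seat z med 30.522194097775582
36 46 680 [ 563.1 -267.3   41.8] ((556.9451904296875, -236.69479370117188), (223.75819396972656, 152.11187744140625), 72.36750030517578)
46 62 319 [ 599.3 -198.1   52.1] ((584.9903564453125, -232.29092407226562), (156.1532440185547, 98.96898651123047), 63.549720764160156)
80 100 196 [ 576.  -187.2   92.1] ((576.5765991210938, -188.20040893554688), (14.077051162719727, 61.15715789794922), 55.12107467651367)
rail/hooks 1988 [527.7 224.5 244.4]
444.4866739664916 575.1480492675838 82.03412115715264 363.02539000641326
```

View pics/crop1.png

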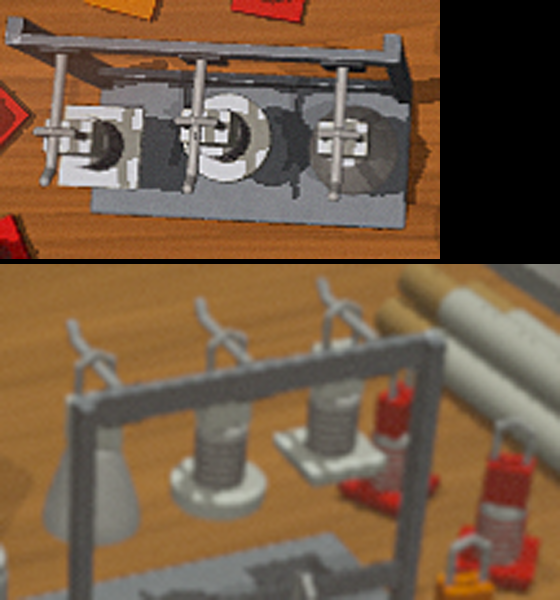

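The crop confirms it. The lamp at top-view (185,280) has the square foot and hangs on the hook with the largest y. The middle lamp has the round foot and the right one the bell body.

Run:
```python
from h import *
p,d,T,K,D=load('top'); P=np.load('topP.npy'); Z=P[...,2]
mm=(Z>238)&(Z<258); mm[:,:140]=0; mm[:,320:]=0; mm[:220]=0; mm[320:]=0
q=P[mm]; 
# rail: front band iteratively
r=q[q[:,0]>q[:,0].max()-60]
for _ in range(6):
    a=np.polyfit(r[:,1],r[:,0],1); r=q[abs(q[:,0]-np.polyval(a,q[:,1]))<12]
print('rail slope deg',np.degrees(np.arctan(a[0])),r.mean(0).round(1),r[:,1].min(),r[:,1].max(),'top z',np.median(r[:,2]))
n=np.array([np.cos(np.arctan(a[0])),-np.sin(np.arctan(a[0]))]); t=np.array([-n[1],n[0]])
c=np.array([np.polyval(a,(r[:,1].min()+r[:,1].max())/2),(r[:,1].min()+r[:,1].max())/2])
s=np.c_[(q[:,:2]-c)@n,(q[:,:2]-c)@t]
print('c',c,'n',n)
# profile: loops: y-extent at each stand x
for x0 in range(-110,-10,6):
    k=(s[:,0]>=x0)&(s[:,0]<x0+6); h=np.histogram(s[k,1],bins=np.arange(-130,131,10))[0]; print(x0+60,h)
for nme,u in(('can',(350,235)),('tape',(366,315))): print(nme,P[u[1],u[0]])
k=(Z>100)&(Z<140);k[:,:150]=0;k[:,208:]=0;k[:255]=0;k[305:]=0;print('foot',np.median(Z[k]),cv2.minAreaRect(P[k][:,:2].astype(np.float32)))
```

```text
rail slope deg 3.2826580312588076 [550.3 222.  246.9] 83.19958618946974 363.02539000641326 top z 247.2412609310653
c [550.34375519 223.1124881 ] n [ 0.99835919 -0.05726185]
-50 [0 0 0 0 0 0 0 0 0 0 0 0 0 0 0 0 0 0 0 0 0 0 0 0 0 0]
-44 [0 0 3 3 0 0 0 0 0 0 0 0 5 3 0 0 0 0 0 0 0 0 5 3 0 0]
-38 [0 0 8 6 0 0 0 0 0 0 0 0 8 6 0 0 0 0 0 0 0 0 9 5 0 0]
-32 [ 0  0  9  4  0  0  0  0  0  0  0  0  8  5  0  0  0  0  0  0  0  0 11  3
  0  0]
-26 [ 0  0  8  8  0  0  0  0  0  0  0  0 10  8  0  0  0  0  0  0  0  0 11  4
  0  0]
-20 [ 0  0  7  6  0  0  0  0  0  0  0  0 11  6  0  0  0  0  0  0  0  0 11  6
  0  0]
-14 [0 0 9 6 0 0 0 0 0 0 0 0 8 3 0 0 0 0 0 0 0 0 9 5 0 0]
-8 [ 0  0 12  7  0  0  0  0  0  0  0  0  9  8  0  0  0  0  0  0  0 10 20 11
  4  0]
-2 [ 0  3  8  5  0  0  0  0  0  0  0  0 10  6  0  0  0  0  0  0  0  4 12  9
  2  0]
4 [ 0 11 18 15  7  0  0  0  0  0  0  7 18 12  6  0  0  0  0  0  0  0 10  3
  0  0]
10 [ 0  0 10  7  0  0  0  0  0  0  0  3 13  7  2  0  0  0  0  0  0  0 10  3
  0  0]
16 [ 0  0 10  6  0  0  0  0  0  0  0  0 11  7  0  0  0  0  0  0  0  0 13  6
  0  0]
22 [0 0 9 5 0 0 0 0 0 0 0 0 9 6 0 0 0 0 0 0 0 0 9 5 0 0]
28 [ 0  0 10  5  0  0  0  0  0  0  0  0  8  4  0  0  0  0  0  0  0  0  7  6
  0  0]
34 [ 0  0  6  6  0  0  0  0  0  0  0  0  8  8  0  0  0  0  0  0  0  0 11  5
  0  0]
40 [ 0  0  9  6  0  0  0  0  0  0  0  0 10  6  0  0  0  0  0  0  0  0 11  4
  0  0]
46 [ 0  0  9  7  0  0  0  0  0  0  0  0  7  6  0  0  0  0  0  0  0  0 12  3
  0  0]
can [579.46379299  -4.29789918 165.3215633 ]
tape [424.24550235 -43.35247315  38.96197872]
foot 127.17694694415843 ((493.3105163574219, 325.91900634765625), (64.04247283935547, 64.56246948242188), 86.63191223144531)
```

```bash
cat >> h.py <<'E'
def need(x,y,z,yawdeg):  # world target of TCP -> shift (m) and turn (deg) in tool axes
    s=env.state(); M=R.from_euler('xyz',s['tcp_rot']); v=M.inv().apply(np.array([x,y,z])-s['eef_pos'])/1e3
    print('t',round(s['t'],2),'move',v.round(4),'turn',round((np.degrees(s['tcp_rot'][2])-yawdeg+180)%360-180,2))
E
python3 -c "
from h import *
need(510,-240,405,-9)"
```

```text
t 0.15 move [ 0.3884 -0.2165 -0.0005] turn 30.25
```

Emit:
carry_out(series=[[0.389, -0.217, 0, 30.2, 1], [0.389, -0.217, 0, 30.2, 1], [0.389, -0.217, 0, 30.2, 1], [0.389, -0.217, 0, 30.2, 1], [0.389, -0.217, 0, 30.2, 1], [0.389, -0.217, 0, 30.2, 1], [0.389, -0.217, 0, 30.2, 1], [0.389, -0.217, 0, 30.2, 1], [0.389, -0.217, 0, 30.2, 1], [0.389, -0.217, 0, 30.2, 1]])

```text
t: 1.4
eef_pos: [509.7, -240.4, 404.6]
tcp_rot: [3.141, 0.0, -0.158]
ft_force: [0.2, -1.0, -0.6]
opening: 0.999
grip_force: 0.0
```

Run:
```python
from h import *
p,d,T,K,D=grab('wrist','w1.png')
need(415,330,450,-3.3)
```

```text
t 1.45 move [-0.1833 -0.5485 -0.0453] turn -5.76
```

View pics/w1.png

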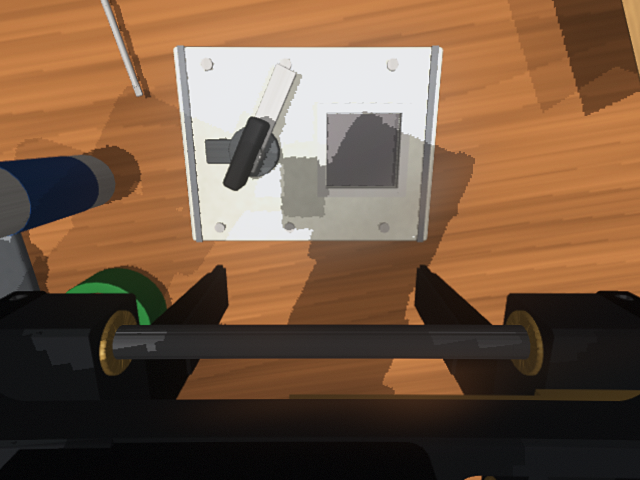

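Picture: the seat's dark square is centred near (364,150), the black bar runs from (230,187) to (262,120), and the tongue tip is at (287,68).

Run:
```python
from h import *
p,d,T,K,D=load('wrist'); P=cloud(d,T,K,D); Z=P[...,2]
w=np.zeros(Z.shape,bool); w[95:205,310:420]=1
k=w&(Z>36)&(Z<48); print('wall top z',np.median(Z[k]))
box=cv2.minAreaRect(P[k][:,:2].astype(np.float32)); print('walls',box)
g=cv2.cvtColor(p,cv2.COLOR_RGB2GRAY); m=(w&(g<150)).astype(np.uint8)
m[:, :322]=0
m=((Z<36)&w).astype(np.uint8)
c=[x for x in cv2.findContours(m,0,2)[0] if cv2.pointPolygonTest(x,(363,150),False)>0]
for x in c: print('floor',np.median(Z[cv2.drawContours(m*0,[x],-1,1,-1)>0]),cv2.minAreaRect(onplane(x,30.,T,K,D)[:,:2].astype(np.float32)),cv2.minAreaRect(P[x[:,0,1],x[:,0,0],:2].astype(np.float32)))
# housing
hh=(Z>25)&(Z<36); hh[:, :170]=0; hh[:,450:]=0;hh[:40]=0; hh[245:]=0
print('housing',cv2.minAreaRect(P[hh][:,:2].astype(np.float32)))
b=(Z>84)&(Z<100); b[:, :215]=0;b[:,285:]=0;b[:100]=0;b[200:]=0
q=P[b]; print('bar z',np.median(q[:,2]),cv2.minAreaRect(q[:,:2].astype(np.float32)))
t=(Z>53)&(Z<62); t[:, :250]=0;t[:,305:]=0;t[:50]=0;t[140:]=0
q=P[t]; print('tongue z',np.median(q[:,2]),cv2.minAreaRect(q[:,:2].astype(np.float32)))
```

```text
wall top z 42.206001104657275
walls ((560.9907836914062, -288.61767578125), (84.41384887695312, 83.8070068359375), 80.81802368164062)
floor nan ((559.2008056640625, -293.0627136230469), (108.01856994628906, 101.19871520996094), 80.90010833740234) ((559.246337890625, -292.8980712890625), (107.95278930664062, 101.3436050415039), 81.02571105957031)
housing ((569.1431884765625, -239.14080810546875), (241.02137756347656, 179.9740447998047), 80.95721435546875)
bar z 92.82784614156046 ((577.1412353515625, -189.41818237304688), (14.375386238098145, 59.642189025878906), 55.34294509887695)
tongue z 56.675874939357584 ((614.3026733398438, -215.31732177734375), (18.117351531982422, 60.44230270385742), 55.228965759277344)
```

Emit:
carry_out(series=[[-0.09, -0.28, -0.045, -3, 1], [-0.09, -0.28, -0.045, -3, 1], [-0.09, -0.28, -0.045, -3, 1], [-0.09, -0.28, -0.045, -3, 1], [-0.183, -0.548, -0.045, -5.8, 1], [-0.183, -0.548, -0.045, -5.8, 1], [-0.183, -0.548, -0.045, -5.8, 1], [-0.183, -0.548, -0.045, -5.8, 1], [-0.183, -0.548, -0.045, -5.8, 1], [-0.183, -0.548, -0.045, -5.8, 1], [-0.183, -0.548, -0.045, -5.8, 1], [-0.183, -0.548, -0.045, -5.8, 1]])

```text
t: 2.95
eef_pos: [415.5, 329.1, 449.6]
tcp_rot: [3.141, 0.0, -0.057]
ft_force: [-0.2, -0.0, -0.4]
opening: 1.0
grip_force: 0.0
```

Run:
```python
from h import *
p,d,T,K,D=grab('wrist','w2.png')
P=cloud(d,T,K,D); np.save('w2P.npy',P)
print(env.state()['eef_pos'])
```

```text
[415.53992359 329.00807512 449.75208587]
```

View pics/w2.png

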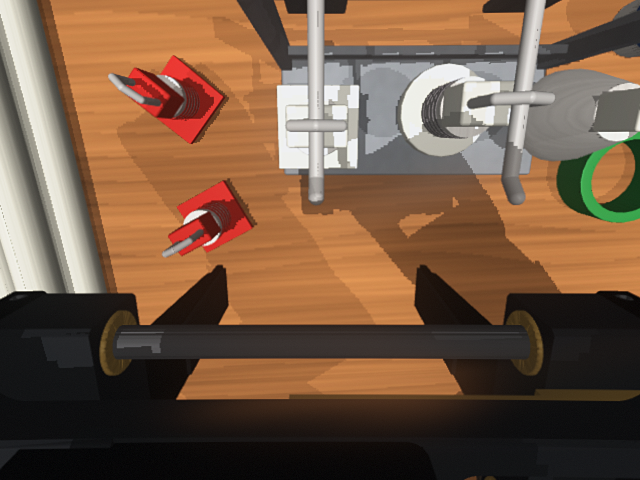

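Picture: the lamp's loop crosses its hook at (316,126), the white neck is around it, the square foot spans (278–358, 85–168), and the hook tip is at (316,195).

Run:
```python
from h import *
p,d,T,K,D=load('wrist'); P=np.load('w2P.npy'); Z=P[...,2]
def reg(lo,hi,u0,u1,v0,v1,n):
    k=(Z>lo)&(Z<hi); k[:, :u0]=0;k[:,u1:]=0;k[:v0]=0;k[v1:]=0; q=P[k]
    print(n,len(q),'z med/max',np.median(q[:,2]).round(1),q[:,2].max().round(1),cv2.minAreaRect(q[:,:2].astype(np.float32)))
reg(118,138,270,365,75,175,'foot')
reg(206,220,270,365,75,175,'neck top')
reg(230,262,283,307,110,140,'loop left')
reg(230,262,327,350,110,140,'loop right')
reg(235,250,305,330,140,175,'arm'); reg(235,262,305,330,180,210,'tip')
reg(206,220,420,520,75,140,'neck2')
reg(60,400,390,440,60,160,'round foot')
need(493.5,326,450,-3.3)
```

```text
foot 3170 z med/max 127.9 130.6 ((494.4421691894531, 326.0754089355469), (64.95313262939453, 62.903358459472656), 86.83512115478516)
neck top 1395 z med/max 211.8 214.0 ((494.0501403808594, 326.3980712890625), (35.97235870361328, 23.352619171142578), 86.76311492919922)
loop left 266 z med/max 245.3 250.4 ((494.8357238769531, 336.108642578125), (10.859285354614258, 5.696821689605713), 86.7029800415039)
loop right 240 z med/max 244.9 248.8 ((493.6947326660156, 315.932861328125), (9.659337043762207, 5.720434188842773), 86.74751281738281)
arm 558 z med/max 243.5 246.3 ((478.5411376953125, 327.37030029296875), (7.820749759674072, 17.335376739501953), 86.6761703491211)
tip 375 z med/max 250.3 254.3 ((462.05438232421875, 328.30047607421875), (7.737133026123047, 11.682255744934082), 86.48395538330078)
neck2 1870 z med/max 211.9 219.9 ((500.9874267578125, 230.2447509765625), (29.05826187133789, 23.844236373901367), 86.49701690673828)
round foot 2947 z med/max 128.2 175.0 ((499.85540771484375, 244.93923950195312), (68.69619750976562, 30.84317398071289), 2.1337175369262695)
t 3.0 move [ 0.078  -0.0014 -0.0002] turn 0.03
```

Emit:
carry_out(series=[[0.0786, -0.0014, 0, 0, 1], [0.0786, -0.0014, 0, 0, 1], [0.0786, -0.0014, 0, 0, 1], [0.0786, -0.0014, 0.04, 0, 1], [0.0786, -0.0014, 0.075, 0, 1], [0.0786, -0.0014, 0.075, 0, 1], [0.0786, -0.0014, 0.075, 0, 1]])

```text
t: 3.88
eef_pos: [493.3, 327.6, 376.2]
tcp_rot: [-3.141, -0.001, -0.055]
ft_force: [-0.1, -0.0, -1.0]
opening: 1.001
grip_force: 0.0
```

```bash
python3 -c "
from h import *
need(494.2,326.2,374.5,-3.3); print(env.state()['ft_force'])"
```

```text
t 3.88 move [0.001  0.0014 0.0017] turn 0.15
[-0.12019183 -0.03196662 -0.96380761]
```

Emit:
carry_out(series=[[0.001, 0.0014, 0.001, 0, 1], [0.001, 0.0014, 0.001, 0, 0], [0.001, 0.0014, 0.001, 0, 0], [0.001, 0.0014, 0.001, 0, 0], [0.001, 0.0014, 0.001, 0, 0], [0.001, 0.0014, 0.001, 0, 0], [0.001, 0.0014, 0.001, 0, 0], [0.001, 0.0014, 0.001, 0, 0]])

```text
t: 4.88
eef_pos: [494.5, 326.2, 373.6]
tcp_rot: [-3.141, -0.0, -0.055]
ft_force: [1.2, 1.9, -0.9]
opening: 0.378
grip_force: 30.0
```

Emit:
carry_out(series=[[0, 0, -0.01, 0, 0], [0, 0, -0.019, 0, 0], [0, 0, -0.019, 0, 0], [0, 0, -0.019, 0, 0], [0, 0, -0.019, 0, 0]])

```text
t: 5.5
eef_pos: [494.4, 326.1, 392.4]
tcp_rot: [3.141, 0.0, -0.055]
ft_force: [-0.0, 0.6, -3.5]
opening: 0.378
grip_force: 29.9
```

Run:
```python
from h import *
p,d,T,K,D=grab('wrist','w3.png'); P=cloud(d,T,K,D); s=env.state(); print(s['eef_pos'],s['ft_force'],s['opening'],s['grip_force'])
q=P[(abs(P[...,0]-494)<45)&(abs(P[...,1]-326)<45)]
h=np.histogram(q[:,2],bins=np.arange(100,280,5)); print([(int(b),int(n)) for b,n in zip(h[1],h[0]) if n>20])
```

```text
[494.41776361 326.10229654 392.42504035] [-0.00933751  0.31729123 -2.57016382] 0.37605201274782113 29.946644604206085
[(140, 153), (145, 3437), (150, 103), (160, 103), (165, 90), (170, 52), (175, 146), (180, 53), (185, 176), (190, 272), (195, 227), (200, 214), (205, 265), (210, 316), (215, 362), (220, 412), (225, 746), (230, 1985), (235, 520), (240, 2771), (245, 565), (250, 375), (255, 514), (260, 357), (265, 888), (270, 236)]
```

View pics/w3.png

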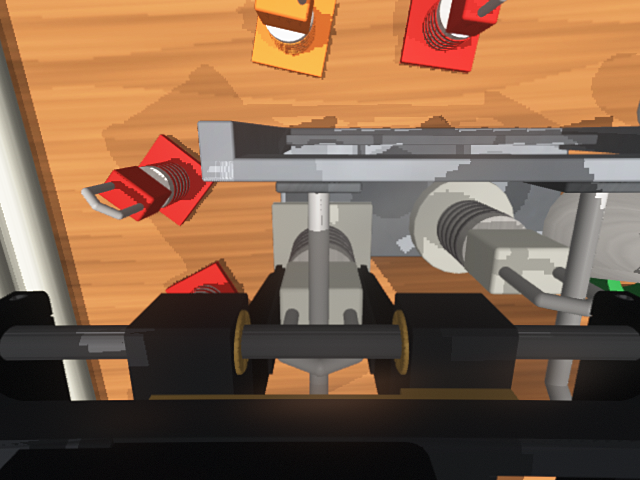

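The neck is held between the pads at (320,290) and the lamp is raised 19 mm, with the arm free inside the loop. I'll slide it off.

Emit:
carry_out(series=[[-0.02, 0, 0, 0, 0], [-0.045, 0, 0, 0, 0], [-0.075, 0, 0, 0, 0], [-0.105, 0, 0, 0, 0], [-0.13, 0, 0, 0, 0], [-0.13, 0, 0, 0, 0], [-0.13, 0, -0.03, 0, 0], [-0.13, 0, -0.07, 0, 0], [-0.13, 0, -0.1, 0, 0], [-0.13, 0, -0.1, 0, 0]])

```text
t: 6.8
eef_pos: [365.2, 333.2, 494.1]
tcp_rot: [-3.139, -0.003, -0.055]
ft_force: [-0.5, -0.2, -2.9]
opening: 0.372
grip_force: 30.0
```

```bash
python3 -c "
from h import *
need(561,-288.6,492,-9.1);need(500,-80,492,-9.1);print(env.state()['ft_force'],env.state()['joints'])"
```

```text
t 6.8 move [0.23   0.61   0.0014] turn 5.93
t 6.8 move [0.1575 0.4051 0.0017] turn 5.93
[-0.53248117 -0.24563515 -2.94234454] [ 6.05997372e-01  2.14320447e-01  1.74117313e+00 -1.86043078e-04
  1.18206896e+00  2.23223448e+00]
```

Emit:
carry_out(series=[[0.012, 0.045, 0, 0, 0], [0.023, 0.09, 0, 0, 0], [0.035, 0.135, 0, 0, 0], [0.047, 0.18, 0, 0, 0], [0.058, 0.225, 0, 0, 0], [0.07, 0.27, 0, 0, 0], [0.09, 0.315, 0, 2, 0], [0.112, 0.36, 0, 3, 0], [0.134, 0.405, 0, 4, 0], [0.155, 0.45, 0, 5, 0], [0.177, 0.495, 0, 5.9, 0], [0.198, 0.54, 0, 5.9, 0], [0.215, 0.58, 0, 5.9, 0], [0.23, 0.61, 0, 5.9, 0], [0.23, 0.61, 0, 5.9, 0], [0.23, 0.61, 0, 5.9, 0]])

```text
t: 8.8
eef_pos: [560.7, -288.3, 491.1]
tcp_rot: [-3.141, 0.002, -0.158]
ft_force: [0.3, 0.3, -3.4]
opening: 0.376
grip_force: 30.0
```

Run:
```python
from h import *
p,d,T,K,D=grab('wrist','w4.png'); P=cloud(d,T,K,D); s=env.state(); print(s['eef_pos'],s['opening'],s['grip_force'])
need(561,-288.6,492,-9.1)
k=(abs(P[...,0]-561)<60)&(abs(P[...,1]+288)<60)&(P[...,2]>236)&(P[...,2]<256)
kk=np.zeros_like(k); kk[:300,240:400]=1; k&=kk
q=P[k]; print('foot',len(q),np.median(q[:,2]),cv2.minAreaRect(q[:,:2].astype(np.float32)))
Z=P[...,2]; w=(abs(P[...,0]-561)<60)&(abs(P[...,1]+288)<60)&(Z>37)&(Z<47)
q=P[w]; print('walls',len(q),q[:,:2].min(0),q[:,:2].max(0),np.median(q[:,2]))
```

```text
[ 560.59175986 -287.93636222  491.76936472] 0.3744199163720956 29.996248483657837
t 8.85 move [ 0.0005  0.0006 -0.0002] turn 0.06
foot 4257 245.29891092479863 ((569.2265014648438, -290.05511474609375), (63.977561950683594, 45.760826110839844), 80.87480926513672)
walls 1012 [ 549.2262407  -335.80531383] [ 609.24371529 -245.93209659] 42.12475318603714
```

View pics/w4.png

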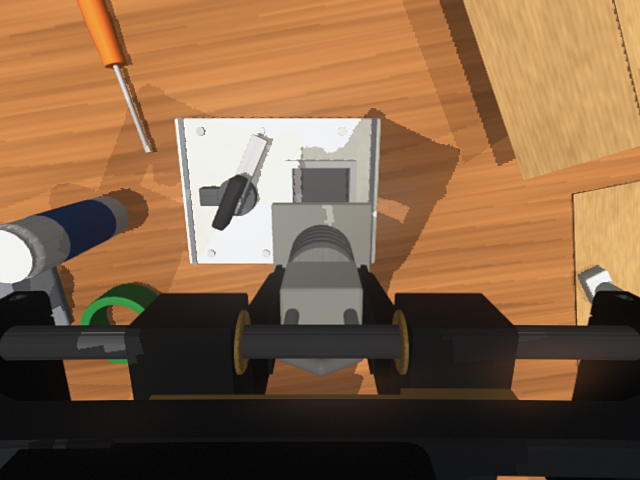

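The foot at (320,235) is held straight in the gripper, centred within 1 mm of the seat and aligned with it. I'll lower it.

Emit:
carry_out(series=[[0.0008, 0, 0.03, 0, 0], [0.0008, 0, 0.07, 0, 0], [0.0008, 0, 0.11, 0, 0], [0.0008, 0, 0.145, 0, 0], [0.0008, 0, 0.165, 0, 0], [0.0008, 0, 0.175, 0, 0], [0.0008, 0, 0.175, 0, 0], [0.0008, 0, 0.175, 0, 0]])

```text
t: 9.85
eef_pos: [561.7, -288.5, 318.8]
tcp_rot: [3.141, -0.001, -0.158]
ft_force: [-0.7, -0.5, -3.0]
opening: 0.377
grip_force: 30.0
```

Run:
```python
from h import *
p,d,T,K,D=grab('wrist','w5.png'); P=cloud(d,T,K,D); s=env.state(); print(s['eef_pos'],s['ft_force'])
Z=P[...,2]
def f(lo,hi):
    k=(abs(P[...,0]-561)<60)&(abs(P[...,1]+288)<50)&(Z>lo)&(Z<hi); kk=np.zeros_like(k); kk[:300,200:440]=1; q=P[k&kk]
    u=np.array([np.cos(np.radians(-9.1)),np.sin(np.radians(-9.1))]); v=np.array([-u[1],u[0]])
    o=q[:,:2]-[561,-288.6]; print(lo,len(q),np.median(q[:,2]),'x',(o@u).min(),(o@u).max(),'y',np.percentile(o@v,[.5,99.5]))
f(62,78); f(39,45)
need(561,-288.6,292,-9.1)
```

```text
[ 561.60288573 -288.52674786  318.82649287] [ 0.1430202   0.41610915 -2.22011833]
62 4111 72.96286530574355 x -12.41611528155049 33.12994633671086 y [-32.17331972  31.07720469]
39 2733 42.19297517630406 x -32.16798535915504 42.465841612207775 y [-41.19898709  42.53092853]
t 9.9 move [-0.0006  0.0001  0.0268] turn 0.05
```

Emit:
carry_out(series=[[-0.0006, -0.0008, 0.005, 0, 0], [-0.0006, -0.0008, 0.011, 0, 0], [-0.0006, -0.0008, 0.017, 0, 0], [-0.0006, -0.0008, 0.021, 0, 0], [-0.0006, -0.0008, 0.024, 0, 0], [-0.0006, -0.0008, 0.026, 0, 0], [-0.0006, -0.0008, 0.027, 0, 0], [-0.0006, -0.0008, 0.027, 0, 0]])

```text
t: 10.9
eef_pos: [561.0, -287.7, 292.0]
tcp_rot: [3.141, -0.001, -0.158]
ft_force: [-3.4, 2.6, 8.6]
opening: 0.374
grip_force: 30.0
```

Run:
```python
from h import *
p,d,T,K,D=grab('wrist','w6.png'); P=cloud(d,T,K,D); s=env.state(); print(s['eef_pos'],s['ft_force'])
print('foot top',np.median(P[150:190,285:355,2]), 'at', P[170,320])
Z=P[...,2]
k=(abs(P[...,0]-575)<30)&(abs(P[...,1]+288)<25)&(Z>38)&(Z<60); q=P[k];h=np.histogram(q[:,2],bins=np.arange(38,60,1)); print(h[0])
```

```text
[ 560.94088439 -287.66999178  292.00173491] [-3.69225574  1.8618008   7.78591166]
foot top nan at [ 611.79911852 -296.1630007    29.4917584 ]
[  41   34   45  309  522  108   93  864 1376  308    9    3   19   23
   38   65   16    7    1    2   13]
```

Emit:
carry_out(series=[[0, 0, 0.0005, 0, 0], [0, 0, 0.0005, 0, 1], [0, 0, 0.0005, 0, 1], [0, 0, 0.0005, 0, 1], [0, 0, 0.0005, 0, 1], [0, 0, 0, 0, 1], [0, 0, -0.03, 0, 1], [0, 0, -0.08, 0, 1], [0, 0, -0.13, 0, 1], [0, 0, -0.16, 0, 1], [0, 0, -0.16, 0, 1]])

```text
t: 12.32
eef_pos: [560.9, -287.6, 453.1]
tcp_rot: [3.14, -0.004, -0.158]
ft_force: [0.1, -0.5, -1.3]
opening: 1.0
grip_force: 0.0
```

Run:
```python
from h import *
p,d,T,K,D=grab('wrist','w7.png'); P=cloud(d,T,K,D); Z=P[...,2]
u=np.array([np.cos(np.radians(-9.1)),np.sin(np.radians(-9.1))]); v=np.array([-u[1],u[0]]); o=(P[...,:2]-[561,-288.6])
x=o@u;y=o@v
for lo,hi in((44.3,50),(39,44.2)):
    k=(abs(x)<45)&(abs(y)<45)&(Z>lo)&(Z<hi); print(lo,k.sum(),np.median(Z[k]),np.percentile(x[k],[1,99]),np.percentile(y[k],[1,99]))
k=(abs(x)<31)&(abs(y)<31)&(Z>43)&(Z<50); a=np.c_[x[k],y[k],np.ones(k.sum())]; print('tilt plane',np.linalg.lstsq(a,Z[k],rcond=None)[0])
k=(abs(x)<45)&(abs(y)<45)&(Z>160)&(Z<175); print('loop',k.sum(),Z[k].max() if k.any() else 0,x[k].mean(),y[k].mean())
s=env.state();print(s['t'],s['eef_pos'],s['opening'])
need(577.1,-189.4,451,145.3)
```

```text
44.3 1756 46.153005794838606 [-30.92302686  31.77137452] [-31.34297461  31.79824534]
39 1939 42.19107142221151 [-41.31412888  42.070058  ] [-41.09877118  42.32899181]
tilt plane [-2.41665826e-04 -2.25800829e-03  4.61971219e+01]
loop 286 170.87281608326862 0.3631832212695635 0.14310055216033107
12.375 [ 560.84275267 -287.58533757  451.2208912 ] 1.0020228254437427
t 12.38 move [ 0.0006 -0.0995  0.0002] turn -154.36
```

View pics/w7.png

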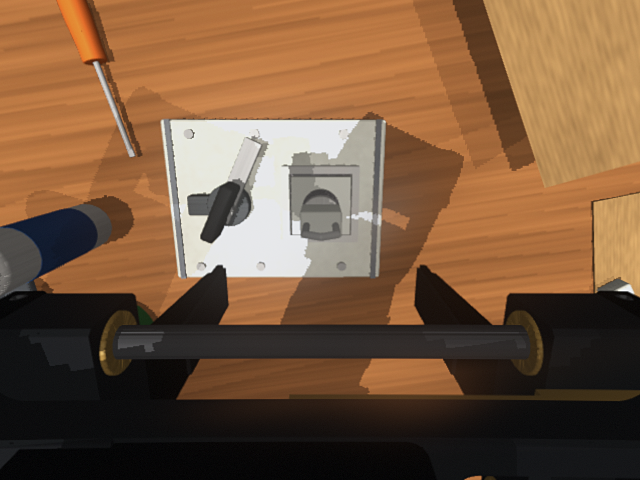

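The lamp is fully home: its foot top is level at 46 mm, and it sits at (320,205) in the picture. Next is the latch. At full height the gripper body would come close to the lamp's loop if I gripped square to the bar, so I'll come in turned 20° ahead and let the closing pads align the bar.

Emit:
carry_out(series=[[0.0006, -0.04, 0, -10, 1], [0.0006, -0.08, 0, -20, 1], [0.0006, -0.0995, 0, -30, 1], [0.0006, -0.0995, 0, -40, 1], [0.0006, -0.0995, 0, -50, 1], [0.0006, -0.0995, 0, -60, 1], [0.0006, -0.0995, 0, -70, 1], [0.0006, -0.0995, 0, -80, 1], [0.0006, -0.0995, 0, -90, 1], [0.0006, -0.0995, 0, -100, 1], [0.0006, -0.0995, 0, -110, 1], [0.0006, -0.0995, 0, -120, 1], [0.0006, -0.0995, 0, -130, 1], [0.0006, -0.0995, 0, -134.4, 1], [0.0006, -0.0995, 0, -134.4, 1], [0.0006, -0.0995, 0, -134.4, 1]])

```text
t: 14.38
eef_pos: [577.3, -189.5, 449.9]
tcp_rot: [-3.141, -0.001, 2.186]
ft_force: [0.2, 1.0, -0.2]
opening: 1.001
grip_force: 0.0
```

```bash
python3 -c "
from h import *
need(577.1,-189.4,254,125.3)"
```

```text
t 14.38 move [0.     0.     0.1959] turn -0.06
```

Emit:
carry_out(series=[[0, 0, 0.04, 0, 1], [0, 0, 0.09, 0, 1], [0, 0, 0.13, 0, 1], [0, 0, 0.165, 0, 1], [0, 0, 0.185, 0, 1], [0, 0, 0.196, 0, 1], [0, 0, 0.196, 0, 1], [0, 0, 0.196, 0, 1], [0, 0, 0.196, 0, 0], [0, 0, 0.196, 0, 0], [0, 0, 0.196, 0, 0], [0, 0, 0.196, 0, 0], [0, 0, 0.196, 0, 0], [0, 0, 0.196, 0, 0], [0, 0, 0.196, 0, 0], [0, 0, 0.196, 0, 0]])

```text
t: 16.38
eef_pos: [577.5, -189.5, 254.8]
tcp_rot: [3.141, 0.001, 2.188]
ft_force: [6.4, 1.9, -1.2]
opening: 0.215
grip_force: 4.6
```

Emit:
carry_out(series=[[0, 0, 0, 0, 0], [0, 0, 0, 0, 0], [0, 0, 0, 0, 0], [0, 0, 0, 0, 0], [0, 0, 0, 0, 0], [0, 0, 0, 0, 0]])

```text
t: 17.12
eef_pos: [577.4, -189.5, 254.7]
tcp_rot: [3.141, 0.0, 2.188]
ft_force: [5.0, 1.9, -1.1]
opening: 0.195
grip_force: 28.1
```

Emit:
carry_out(series=[[0, 0, 0, 5, 0], [0, 0, 0, 10, 0], [0, 0, 0, 15, 0], [0, 0, 0, 20, 0], [0, 0, 0, 25, 0], [0, 0, 0, 30, 0], [0, 0, 0, 35, 0], [0, 0, 0, 39, 0], [0, 0, 0, 42, 0], [0, 0, 0, 42, 0], [0, 0, 0, 42, 0]])

```text
t: 18.5
eef_pos: [577.0, -189.7, 254.7]
tcp_rot: [-3.141, 0.0, 1.456]
ft_force: [-2.5, -1.4, 2.8]
opening: 0.189
grip_force: 28.4
```

Run:
```python
from h import *
s=env.state(); print(s['moment'],s['opening'],s['ft_force'],np.degrees(s['tcp_rot']))
p,d,T,K,D=grab('top'); P=cloud(d,T,K,D); Z=P[...,2]
u=np.array([np.cos(np.radians(-9.1)),np.sin(np.radians(-9.1))]); v=np.array([-u[1],u[0]]); o=(P[...,:2]-[577,-189.4]); x=o@u;y=o@v
k=(Z>50)&(Z<61)&(x**2+y**2<80**2); print(k.sum(),np.degrees(np.arctan2(P[k][:,1].mean()+189.4,P[k][:,0].mean()-577)) if k.any() else '')
```

```text
[-0.11830629  0.42253726 -0.12530231] 0.1892589156553973 [-2.46699923 -1.44292671  2.76313215] [-1.79945665e+02  8.20403748e-03  8.33998108e+01]
2 84.6481778603834
```

Emit:
carry_out(series=[[0, 0, 0, 3, 0], [0, 0, 0, 6, 0], [0, 0, 0, 9, 0], [0, 0, 0, 11, 0], [0, 0, 0, 11, 0], [0, 0, 0, 11, 0]])

```text
t: 19.3
eef_pos: [576.9, -189.7, 254.7]
tcp_rot: [-3.14, 0.0, 1.263]
ft_force: [-5.4, -2.6, 4.2]
opening: 0.193
grip_force: 28.7
```

Run:
```python
from h import *
s=env.state(); print(s['moment'],s['opening'],s['ft_force'],np.degrees(s['tcp_rot']))
```

```text
[-0.29943619  1.00051881 -0.04716807] 0.19286566430332158 [-5.43141283 -2.57809317  4.21097432] [-1.79921011e+02  1.82957732e-02  7.23651089e+01]
```

Emit:
carry_out(series=[[0, 0, 0, 0, 1], [0, 0, 0, 0, 1], [0, 0, 0, 0, 1], [0, 0, 0, 0, 1], [0, 0, 0, 0, 1], [0, 0, -0.03, 0, 1], [0, 0, -0.08, 0, 1], [0, 0, -0.13, 0, 1], [0, 0, -0.18, 0, 1], [0, 0, -0.2, 0, 1], [0, 0, -0.2, 0, 1]])

```text
t: 20.68
eef_pos: [577.1, -189.4, 456.1]
tcp_rot: [3.139, 0.0, 1.263]
ft_force: [-0.8, 0.2, -0.2]
opening: 1.001
grip_force: 0.0
```

Run:
```python
from h import *
p,d,T,K,D=grab('wrist','w8.png'); P=cloud(d,T,K,D); Z=P[...,2]
o=(P[...,:2]-[577.1,-189.4]); r=np.hypot(o[...,0],o[...,1])
for n,lo,hi in(('bar',84,100),('tongue',53,62)):
    k=(Z>lo)&(Z<hi)&(r<(35 if n=='bar' else 82)); q=P[k]; print(n,len(q),cv2.minAreaRect(q[:,:2].astype(np.float32)) if len(q)>5 else '')
u=np.array([np.cos(np.radians(-9.1)),np.sin(np.radians(-9.1))]); v=np.array([-u[1],u[0]]); o=(P[...,:2]-[561,-288.6]);x=o@u;y=o@v
k=(abs(x)<31)&(abs(y)<31)&(Z>43)&(Z<50); print('foot top',k.sum(),np.median(Z[k])); need(577,-189,450,72)
```

```text
bar 879 ((576.4998779296875, -189.16622924804688), (60.16036605834961, 14.016613006591797), 85.16011810302734)
tongue 622 ((575.54638671875, -222.1439971923828), (98.78422546386719, 20.485328674316406), 80.2017822265625)
foot top 1227 46.35601055588313
t 20.73 move [ 0.0004 -0.0002  0.0045] turn 0.34
```

View pics/w8.png

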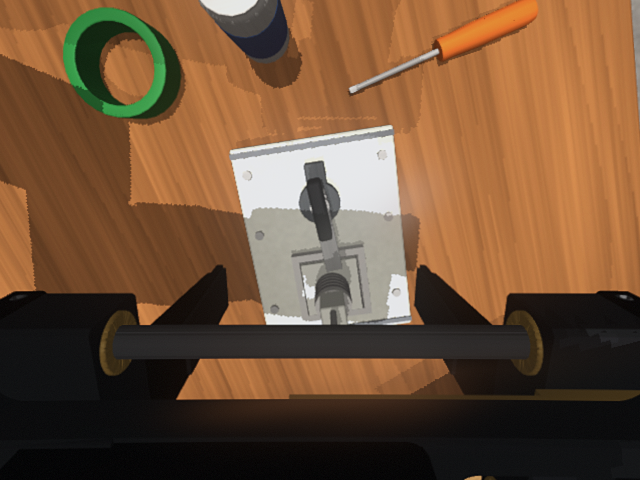

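The bar from (315,185) to (325,235) now points at the seat, and the tongue crosses the seat wall onto the foot at (330,265). The latch is at about 1.22 rad, past its detent. One last check on the other objects, then I'll hand in.

Run:
```python
from h import *
a=load('top')[1].copy(); P0=np.load('topP.npy')
p,d,T,K,D=grab('top'); P=cloud(d,T,K,D)
for n,(u0,u1,v0,v1) in dict(can=(335,368,225,265),tape=(320,370,290,340),driver=(362,388,135,225),lamps=(212,312,235,315)).items():
    A,B=P0[v0:v1,u0:u1,2],P[v0:v1,u0:u1,2]; print(n,'changed frac',np.nanmean(abs(A-B)>8).round(3))
print(env.state()['t']); print(env.job_done())
```

```text
can changed frac 0.002
tape changed frac 0.004
driver changed frac 0.006
lamps changed frac 0.002
20.775
the job is handed in; nothing more can be done
None
```

The job is handed in at 20.8 s of the 67 s allowed: the square-footed lamp is fully home in the seat and released, the latch is turned past its detent (about 1.22 rad) with its tongue over the foot, and the other lamps, can, tape and screwdriver show no movement in the final top view.

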